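# Finish the row of vials on the riser in order of size

### The arm

A 6-joint arm with a two-finger parallel gripper is mounted at the origin on the work surface. World frame = base frame: x ahead of the robot, y to its left, z up, the work surface at z = 0. Lengths are in m, angles in rad, forces in N, time in s.
With the tool pointing down it reaches from about 0.4 to 0.925 m from the base axis. Payload 12.5 kg.
Tool frame: the origin (TCP) lies where the fingers leave the gripper's body, on its centre line; the fingertips stand 78 mm ahead of it and the grasp point (between the pads) lies 59 mm ahead of it; z points along the fingers, y is the direction in which the jaws open and shut (so a half turn about z gives the same grasp; the last joint's range is limited). The gripper opens to 95 mm and grips with 3 to 60 N. Pads are 20 mm wide; open, the fingers measure 119 mm over their backs; the gripper's body (75 mm by 180 mm) begins 59 mm behind the grasp point.
Start: joints at [1.227, 0.491, 1.559, -0, 1.092, -0.106], TCP at [0.147, 0.607, 0.292] pointing down, gripper open.
Joint ranges: [-3.1, 3.1], [-0.84, 2.19], [0.05, 2.79], [-1.13, 4.28], [0.06, 2.93], [-2.69, 2.69]. Speed limits (rad/s): [2.22, 2.22, 2.79, 3.14, 3.14, 3.14].

### API

Orientations are given as a unit quaternion [w, x, y, z].
In Python, from cell import bot gives the robot as it stands. The module is installed in compiled form; this text tells all that it offers.
- The arm moves only by the tool jog_arm, never from a script. Its argument "series" is a list of rows, each a list of 6 numbers: the shift along the tool's x, y, z in mm, then the turn, a rotation vector about the tool's x, y, z in units of 5 degrees (1.0 is 5 degrees). In form: [[x, y, z, wx, wy, wz], ...]. A call has 1 to 8 rows; each row is the pose to reach, as a shift and turn from the pose commanded when the call began, along the tool's axes at that moment; what a row does not reach only later rows make up. A row lasts 1/10 s, in which the tool goes at most 50 mm and 8.59 degrees, less where a joint would pass 70% of its speed; a pose out of reach is approached as far as the arm can. A call with a gripper value outside its range is refused whole. "grip" is the finger opening in mm, from 0 to 95.1, set as the call begins (left out, the last holds). The fingers move at their own pace and stop on an object; "newtons" is the grip in N (left out, the last holds). Time passes only in rows, so rows that repeat a pose let the fingers close. It gives the time, the measured TCP pose, the force and the opening at its end, in the units of the state.
- bot.sense(): the state, without advancing time (a new reading comes with each control period).
- bot.read_camera(name): name is "scene" or "side" or "wrist"; returns (picture, depth): 420x560x3 uint8, blue, green, red; 420x560 float32, m along the optical axis (not along the pixel's ray), 0 where there is no reading.
- bot.camera_info(name): a dict with "camera_matrix" (3x3 intrinsics, pixels), "view" (4x4, takes a point from world to camera coordinates); the wrist camera has in their place "mount" (4x4, takes a point from camera to tool coordinates, whose origin is the TCP and whose axes are the flange's). Camera axes: x right, y up, looking along -z (the intrinsics and any distortion apply to the point x, -y, -z); pixel columns grow to the right and rows downward; lengths in m; the calibration is good to about 2 mm. A picture is of the moment at which its call begins: read the wrist's pose just before it. camera_info takes no time and is no camera call.
- bot.sign_off(): hands the job in, once; it reports no verdict.
Trained networks look in the newest picture that a camera, given by its name, has taken for a name from the list of things; names that differ only in an ending like _2 or _b are one class to them, and where a whole thing is asked for, a point or a joint stands for the part that bears it (a point fixed in the world has none). Each returns a list of dicts, best first, with "conf" (0 to 1); they miss things now and then, are a little off and sometimes report something else, mostly with a low value. They report only what shows in the picture. A call takes as long as a camera call.
- bot.find_in(camera, name): "pixel" ([column, row] in pixels, amid what is visible of it).
- bot.silhouettes(camera, name): "mask" (420x560 bool, what is visible of it) and "pixel" ([column, row] in pixels, amid what is visible of it).
The state is a dict: "t": time; "joint_pos": joint angles; "qd": joint speeds; "joint_torque": joint torques, N m; "tcp_pos": TCP position; "orientation": TCP orientation; "wrist_force": force on the tool from outside, world axes, zero at the start; "wrist_torque": the same for the moment, N m; "width": finger opening in m.
Only numpy, scipy, OpenCV 4.12 (cv2) and the standard library are available. Lean on these libraries where they do the work, as an engineer would, in place of code of your own. Each camera call takes 0.05 s, during which the arm holds its last target.

### The job

The big white-capped vial already stands at one end of the steel riser: leave it where it is, and finish the row with the four loose vials in falling order of size, the next largest beside it and the smallest at the far end, one upright in the middle of each black pad. They are glass, so set each one down, don't drop it, and don't knock any over.

Things in the scene. Friction and masses are not known exactly. Their poses are not given: they have to be found in the camera images.
- vial_50_mid (a point): Amber glass injection vial with white label, a blue label stripe and a blue flip-off cap on an aluminium crimp, standing loose on the counter among other small things. Round and upright: 73 mm tall in all, 43 mm across; the straight glass body reaches from the foot to 50 mm up, above it shoulder, narrow neck and a 20 mm crimp cap. About 85 g. The point is on its axis, half-way up (36.5 mm above its foot); z is up along the vial, the yaw means nothing.
- vial_30_mid (a point): Amber glass injection vial with white label, a green label stripe and a green flip-off cap on an aluminium crimp, standing loose on the counter among other small things. Round and upright: 62 mm tall in all, 37 mm across; the straight glass body reaches from the foot to 41 mm up, above it shoulder, narrow neck and a 20 mm crimp cap. About 55 g. The point is on its axis, half-way up (31 mm above its foot); z is up along the vial, the yaw means nothing.
- vial_20_mid (a point): Amber glass injection vial with white label, a red label stripe and a red flip-off cap on an aluminium crimp, standing loose on the counter among other small things. Round and upright: 51 mm tall in all, 30 mm across; the straight glass body reaches from the foot to 32 mm up, above it shoulder, narrow neck and a 20 mm crimp cap. About 35 g. The point is on its axis, half-way up (25.5 mm above its foot); z is up along the vial, the yaw means nothing.
- vial_5_mid (a point): Amber glass injection vial with white label, a yellow label stripe and a yellow flip-off cap on an aluminium crimp, standing loose on the counter among other small things. Round and upright: 40 mm tall in all, 22 mm across; the straight glass body reaches from the foot to 23 mm up, above it shoulder, narrow neck and a 20 mm crimp cap. About 16 g. The point is on its axis, half-way up (20 mm above its foot); z is up along the vial, the yaw means nothing.
- vial_100_mid (a point): The big amber vial, white cap on a 32 mm crimp, 95 mm tall and 52 mm across, about 160 g. It stands loose at one end of a low bent-steel riser (top plate 372 mm long, 84 mm wide, 30 mm above the counter) and begins the row; which end is different each time. The point is on its axis, half-way up (47.5 mm above its foot).
- pad_a: One of four alike black rubber pads with a thin grey ring, 56 mm across, fixed on top of the steel riser. With the big vial they make one straight row of five places, 75 mm apart; the big vial stands at an end of it. The letter says nothing about the place in the row. The origin is the centre of the pad's underside, 30 mm above the counter; the pad is 3 mm thick, so vials stand 33 mm above the counter. Its y axis runs along the row, its x axis across it.
- pad_b: One of four alike black rubber pads with a thin grey ring, 56 mm across, fixed on top of the steel riser. With the big vial they make one straight row of five places, 75 mm apart; the big vial stands at an end of it. The letter says nothing about the place in the row. The origin is the centre of the pad's underside, 30 mm above the counter; the pad is 3 mm thick, so vials stand 33 mm above the counter. Its y axis runs along the row, its x axis across it.
- pad_c: One of four alike black rubber pads with a thin grey ring, 56 mm across, fixed on top of the steel riser. With the big vial they make one straight row of five places, 75 mm apart; the big vial stands at an end of it. The letter says nothing about the place in the row. The origin is the centre of the pad's underside, 30 mm above the counter; the pad is 3 mm thick, so vials stand 33 mm above the counter. Its y axis runs along the row, its x axis across it.
- pad_d: One of four alike black rubber pads with a thin grey ring, 56 mm across, fixed on top of the steel riser. With the big vial they make one straight row of five places, 75 mm apart; the big vial stands at an end of it. The letter says nothing about the place in the row. The origin is the centre of the pad's underside, 30 mm above the counter; the pad is 3 mm thick, so vials stand 33 mm above the counter. Its y axis runs along the row, its x axis across it.

How it is judged:
By the outcome, as a careful person would: the job done as asked, in the order asked, and still so for the second after the job is handed in, with the robot touching nothing.
It also fails if it takes over 109 s, if anything falls off the work surface, if the arm or the gripper's body presses on something with over 40 N, if the wrist force passes 120 N, or if a joint passes its speed limit or range.

## Working session

There is one attempt and no reset: what is moved stays moved. The work goes in short steps, Python scripts to look and compute and a tool call to move; the robot and the scene stay as the last step left them, time stands still between calls to the robot, and variables do not carry over. Pictures are saved under pics/ and viewed, and the job is handed in when it is done.

Besides the shell and the picture viewer there is one more tool, called after "Emit:" as name([rows], argument=value, ...), one row to a line, values as JSON. jog_arm: Moves the arm, as the interface text tells. Its arguments: {"type":"object","properties":{"series":{"type":"array","items":{"type":"array","items":{"type":"number"}}},"grip":{"type":"number"},"newtons":{"type":"number"}},"required":["series"]}

```bash
ls; mkdir -p pics; python3 - <<'E'
from cell import bot
import cv2
s=bot.sense(); print(s)
for n in ["scene","side","wrist"]:
    p,d=bot.read_camera(n); cv2.imwrite(f"pics/{n}0.png",p); print(n,bot.camera_info(n))
E
```

```text
pics
{'t': 0.0, 'joint_pos': array([ 1.22738991e+00,  4.91561396e-01,  1.55947686e+00,  5.28657520e-06,
        1.09168425e+00, -1.05572780e-01]), 'qd': array([ 0.00053051,  0.00043257, -0.00131672, -0.00079234, -0.00089397,
       -0.00191153]), 'joint_torque': array([ 2.40480033e-03, -6.12640214e+01, -2.58178210e+01,  6.93633920e-02,
        4.82752465e-02, -8.12989288e-05]), 'tcp_pos': array([0.14715288, 0.60725895, 0.29165112]), 'orientation': array([-1.28043622e-04,  1.18637936e-01,  9.92937420e-01, -5.50228735e-04]), 'wrist_force': array([ 0.28637893,  0.50191295, -0.83541292]), 'wrist_torque': array([-0.00271323, -0.04071266,  0.04282094]), 'width': 0.09561825094181371}
scene {'camera_matrix': array([[479.18675068,   0.        , 282.17619408],
       [  0.        , 479.18675068, 212.31085097],
       [  0.        ,   0.        ,   1.        ]]), 'view': array([[ 0.1740477 ,  0.98451713, -0.0208189 , -0.08406334],
       [-0.56429168,  0.11703976,  0.81723717,  0.25687939],
       [ 0.80702063, -0.13049032,  0.57592532, -1.3651897 ],
       [ 0.        ,  0.        ,  0.       
[... 280 characters left out ...]
81866,  0.54677978,  0.81729667, -0.18429985],
       [-0.24991678, -0.77816375,  0.57619682, -0.72168822],
       [ 0.        ,  0.        ,  0.        ,  1.        ]])}
wrist {'camera_matrix': array([[329.52380726,   0.        , 281.10454608],
       [  0.        , 329.52380726, 203.77633508],
       [  0.        ,   0.        ,   1.        ]]), 'mount': array([[-1.11355857e-03,  9.55021801e-01,  2.96533504e-01,
         8.32781315e-02],
       [ 9.99999340e-01,  9.80094985e-04,  5.98737610e-04,
         3.48837269e-04],
       [ 2.81176471e-04,  2.96533975e-01, -9.55022263e-01,
        -9.32198963e-02],
       [ 0.00000000e+00,  0.00000000e+00,  0.00000000e+00,
         1.00000000e+00]])}
```

View pics/scene0.png

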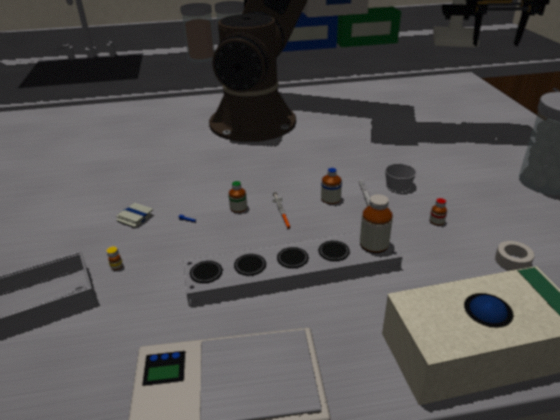

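View pics/side0.png

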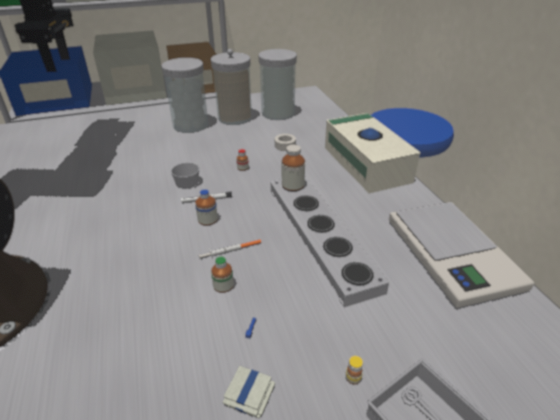

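View pics/wrist0.png

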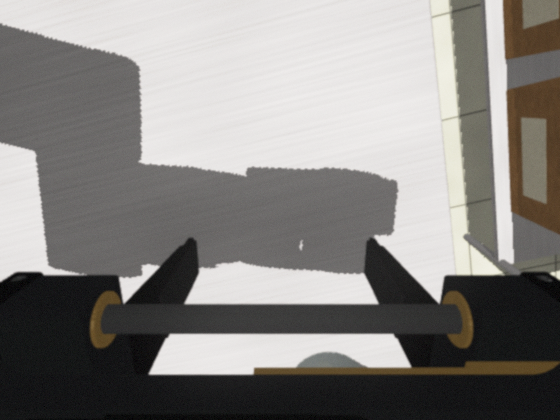

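The scene picture shows blue at (331,186), green (237,197), red (439,211) and yellow (115,258), with the big vial at (377,225). The pads are at about (206,271), (250,264), (293,257) and (334,250). The side view shows the same layout. Next I'll measure from both views.

```bash
cat > h.py <<'E'
import numpy as np, cv2
from cell import bot
from scipy.optimize import least_squares
from scipy.spatial.transform import Rotation as R
def Rq(q): return R.from_quat([q[1],q[2],q[3],q[0]])
def cam(n):
    i=bot.camera_info(n); K=i["camera_matrix"]
    if n=="wrist":
        s=bot.sense(); T=np.eye(4); T[:3,:3]=Rq(s["orientation"]).as_matrix(); T[:3,3]=s["tcp_pos"]
        C=T@i["mount"]
    else: C=np.linalg.inv(i["view"])
    return K,C
def unproj(K,C,u,v,d):
    u=np.asarray(u,float);v=np.asarray(v,float);d=np.asarray(d,float)
    p=np.stack([(u-K[0,2])/K[0,0]*d,-(v-K[1,2])/K[1,1]*d,-d],-1)
    return p@C[:3,:3].T+C[:3,3]
def ray(K,C,px):
    p=unproj(K,C,px[0],px[1],1.0); o=C[:3,3]; r=p-o; return o,r/np.linalg.norm(r)
def proj(K,C,P):
    P=np.atleast_2d(P); q=(P-C[:3,3])@C[:3,:3]
    return np.stack([K[0,0]*q[:,0]/-q[:,2]+K[0,2],K[1,1]*q[:,1]/q[:,2]+K[1,2]],-1)
def tri(rs):
    A=np.zeros((3,3));b=np.zeros(3)
    for o,r in rs:
        M=np.eye(3)-np.outer(r,r);A+=M;b+=M@o
    x=np.linalg.solve(A,b)
    return x,[np.linalg.norm((np.eye(3)-np.outer(r,r))@(x-o)) for o,r in rs]
V={"vial_50_mid":(.0215,.050,.073),"vial_30_mid":(.0185,.041,.062),"vial_20_mid":(.015,.032,.051),"vial_5_mid":(.011,.023,.040),"vial_100_mid":(.026,.06,.095)}
def fitcirc(P,r):  # camera-side surface points, radius known
    c=P[:,:2].mean(0)
    f=lambda c:np.hypot(*(P[:,:2]-c).T)-r
    return f
E
python3 - <<'E'
from h import *
D={}
for n in ["scene","side"]:
    K,C=cam(n); p,d=bot.read_camera(n); vis=p.copy()
    for name in list(V)+["pad_a"]:
        r=bot.silhouettes(n,name)
        for k,m in enumerate(r[:6]):
            if m["conf"]<.25: continue
            M=m["mask"]; ys,xs=np.nonzero(M); dd=d[ys,xs]; ok=dd>0
            P=unproj(K,C,xs[ok],ys[ok],dd[ok])
            print(n,name,round(m["conf"],2),np.round(m["pixel"],1),"n",M.sum(),"box",xs.min(),xs.max(),ys.min(),ys.max(),
              "med",np.round(np.median(P,0),4),"z",np.round(np.percentile(P[:,2],[2,98]),4))
            if name!="pad_a":
                rad,hb,H=V[name]; z0=np.percentile(P[:,2],2)
                h0=.033 if name=="vial_100_mid" else 0
                B=P[(P[:,2]>h0+.006)&(P[:,2]<h0+hb-.004)]
                if len(B)>8:
                    v=C[:2,3]-np.median(B[:,:2],0); v/=np.linalg.norm(v)
                    s=least_squares(lambda c:np.hypot(*(B[:,:2]-c).T)-rad,np.median(B[:,:2],0)-v*rad,loss="soft_l1",f_scale=.002)
                    print("   axis",np.round(s.x,4),"res",np.sqrt((s.fun**2).mean()).round(4),len(B))
            np.savez(f"m_{n}_{name}_{k}.npz",M=M)
E
```

```text
scene vial_50_mid 0.59 [329.4 189.6] n 635 box 321 342 168 204 med [0.4423 0.112  0.0395] z [0.0015 0.0732]
   axis [0.4277 0.1164] res 0.0012 329
scene vial_50_mid 0.45 [293.3 258.6] n 562 box 277 308 247 268 med [ 0.6398 -0.0089  0.0332] z [0.0305 0.035 ]
   axis [ 0.6395 -0.0089] res 0.007 560
scene vial_30_mid 0.6 [238.1 198.5] n 426 box 230 246 182 212 med [ 0.4347 -0.0836  0.034 ] z [0.003  0.0621]
   axis [ 0.4215 -0.0829] res 0.0012 210
scene vial_20_mid 0.69 [440.6 208.4] n 356 box 430 447 198 224 med [0.559  0.2974 0.0286] z [0.0008 0.0516]
   axis [0.5506 0.3029] res 0.0013 151
scene vial_5_mid 0.75 [113.3 258. ] n 287 box 107 122 247 270 med [ 0.5702 -0.3173  0.0231] z [0.0009 0.0411]
   axis [ 0.5634 -0.3189] res 0.001 78
scene vial_100_mid 0.64 [375.7 225.8] n 1558 box 360 393 195 252 med [0.6465 0.1351 0.0865] z [0.0002 0.1281]
   axis [0.6303 0.1414] res 0.0009 689
scene pad_a 0.96 [203.2 270.2] n 628 box 190 222 261 284 med [ 0.6479 -0.1586  0.0331] z [0.0297 0.0351]
scene pad_a 0.94 [331.2 252.1] n 524 box 319 349 241 261 med [0.6369 0.0649 0.0332] z [0.0301 0.0351]
[... 1031 characters left out ...]
6 0.0338] z [0.0308 0.0362]
side vial_5_mid 0.68 [220.5 276. ] n 664 box 211 234 256 292 med [ 0.4212 -0.0944  0.0374] z [0.001  0.0632]
   axis [ 0.4221 -0.0917] res 0.0033 114
side vial_100_mid 0.74 [337.5 244.4] n 528 box 322 352 236 257 med [ 0.6407 -0.0863  0.0337] z [0.03   0.0357]
side pad_a 0.86 [339.7 246. ] n 486 box 323 352 237 257 med [ 0.6416 -0.0864  0.0338] z [0.031  0.0357]
side pad_a 0.81 [356.5 275.2] n 557 box 341 372 263 284 med [ 0.6448 -0.1609  0.0339] z [0.0319 0.0357]
side pad_a 0.78 [321.4 223.8] n 336 box 308 333 216 231 med [ 0.6382 -0.0125  0.034 ] z [0.032  0.0359]
side pad_a 0.6 [304.5 202. ] n 358 box 293 318 194 211 med [0.6344 0.0644 0.0337] z [0.0302 0.0361]
```

Emit:
jog_arm([
  [-389, -411, 0, 0, 0, 14.7],
  [-389, -411, 0, 0, 0, 14.7],
  [-389, -411, 0, 0, 0, 14.7],
  [-389, -411, 0, 0, 0, 14.7],
  [-389, -411, 0, 0, 0, 14.7],
  [-389, -411, 0, 0, 0, 14.7],
  [-389, -411, 0, 0, 0, 14.7],
  [-389, -411, 0, 0, 0, 14.7],
])

```text
t: 1.65
tcp_pos: [0.3466, 0.2586, 0.2925]
orientation: [0.0, 0.661, 0.751, 0.0]
wrist_force: [0.9, 0.8, 0.2]
width: 0.0951
```

```bash
cat >> h.py <<'E'
def go(xyz,yaw=3.0):
    """print tool-frame shift to bring TCP to xyz with tool y at world yaw (deg), tool down"""
    s=bot.sense(); T=Rq(s["orientation"]); p=s["tcp_pos"]
    a=np.radians(yaw); G=R.from_matrix(np.array([[-np.sin(a),np.cos(a),0],[np.cos(a),np.sin(a),0],[0,0,-1]]).T)
    d=T.inv().apply(np.array(xyz)-p)*1000; w=(T.inv()*G).as_rotvec(degrees=True)/5
    print("t",round(s["t"],2),"tcp",np.round(p,4),"w",round(s["width"]*1000,1),"F",np.round(s["wrist_force"],1),"-> shift",np.round(d,1),"turn",np.round(w,2)); return d,w
E
python3 - <<'E'
from h import *
go([.4277,.1164,.30])
K,C=cam("scene"); p,d=bot.read_camera("scene")
ys,xs=np.nonzero(d>0); P=unproj(K,C,xs,ys,d[ys,xs])
for nm,c in dict(b=(.4277,.1164),g=(.4221,-.0832),r=(.5514,.3026),y=(.5635,-.3193)).items():
    # local map in tool-aligned axes: rows = along row(world y), cols= world x, 15mm cells max height mm
    print(nm,"cols x -120..120, rows y -90..90 (15mm)")
    for j in range(-6,7):
        row=[]
        for i in range(-8,9):
            m=(abs(P[:,0]-c[0]-i*.015)<.0075)&(abs(P[:,1]-c[1]-j*.015)<.0075)
            row.append("%4d"%(P[m,2].max()*1000) if m.any() else "   .")
        print("".join(row))
E
```

```text
t 1.65 tcp [0.3466 0.2586 0.2925] w 95.1 F [0.9 0.8 0.2] -> shift [-151.3   62.5   -7.5] turn [ 0.01 -0.    0.86]
b cols x -120..120, rows y -90..90 (15mm)
   2   2   1   1   2   2   1   2   1   2   2   2   1   1   1   2   1
   2   1   1   2   2   2   1   1   1   1   2   2   1   1   2   3   2
   1   1   1   2   1   2   1   1   1   1   1   2   2   2   2   1   2
   1   1   2   1   1   2   1   1   1   1   2   2   1   1   2   1   1
   1   1   2   2   1   1   1   1   2   2   1   2   1   1   1   2   1
   1   0   1   2   1   2   2  54  74  56  46   1   3   1   2   2   2
   2   1   0   0   .   .   .  72  74  72  50   2   1   2   2   2   2
   1   0   .   .   .   .   .   .  73  55   2   1   2   1   1   1   1
   0   .   .   .   .   1   2   1   1   1   1   2   1   1   2   1   1
   1   1   0   1   1   2   1   1   2   1   0   1   2   2   0   .   .
   1   1   1   1   1   1   2   1   2   2   2   9  10   .   .   .   .
   1   1   1   1   2  12  13  13  13  13  13  13   .   .   .   .   .
   1   3   1   1   0  11  11   8   2   1   .   .   .   .   .   .   1
g cols x -120..120, rows y -90..90 (15mm)
   1 
[... 2069 characters left out ...]
36  38   2
   2   2   1   2   2   1   1   2  39  38  39  39   9   .  38  39   1
   1   1   2   1   2   2   2   2   1   1   2  38  39  40  40   2   2
   2   2   1   1   1   0   1   1  39  21   2   2   2   1   2   1   1
   8   1   2   2   2   2   1  38  41  41   2   1   1   2   1   1   1
  17   7   2   2   2   1   2   1  41  18   2   2   2   3   2   1   2
  18   7   2   1   1   1   2   2   1   1   1   1   2   2   1   1   1
  15   2   2   2   1   1   1   1   1   2   2   1   1   3   1   2   1
   2   1   2   1   2   2   2   1   1   2   2   1   1   2   2   2   1
   2   1   1   2   3   1   1   1   1   2   3   2   2   2   1   1   1
   1   2   1   1   3   3   2   2   2   1   2   2   3   1   2   2   2
```

Emit:
jog_arm([
  [-151, 63, 20, 0, 0, 0.86],
  [-151, 63, 20, 0, 0, 0.86],
  [-151, 63, 20, 0, 0, 0.86],
  [-151, 63, 20, 0, 0, 0.86],
  [-151, 63, 20, 0, 0, 0.86],
  [-151, 63, 20, 0, 0, 0.86],
])

```text
t: 2.3
tcp_pos: [0.4283, 0.1192, 0.2723]
orientation: [-0.0, 0.687, 0.727, 0.0]
wrist_force: [-0.3, -0.4, 0.5]
width: 0.0949
```

```bash
cat > wl.py <<'E'
from h import *
import sys
def look(name,tag):
    K,C=cam("wrist"); p,d=bot.read_camera("wrist"); cv2.imwrite(f"pics/w_{tag}.png",p)
    rad,hb,H=V[name]
    for m in bot.silhouettes("wrist",name)[:3]:
        ys,xs=np.nonzero(m["mask"]); dd=d[ys,xs]; ok=dd>0; P=unproj(K,C,xs[ok],ys[ok],dd[ok])
        top=P[P[:,2]>np.percentile(P[:,2],97)-.004]
        print(name,round(m["conf"],2),np.round(m["pixel"],1),len(P),"ztop",np.percentile(P[:,2],97).round(4),"zlow",np.percentile(P[:,2],3).round(4),"topmid",np.round((top[:,:2].max(0)+top[:,:2].min(0))/2,4),np.round(top[:,:2].mean(0),4),"topsize",np.round(np.ptp(top[:,:2],axis=0),4))
    return K,C,p,d
E
python3 - <<'E'
from wl import *
look("vial_50_mid","blue1"); go([.4277,.1164,.089+.08])
E
```

```text
vial_50_mid 0.72 [282.5 189.7] 1704 ztop 0.0743 zlow 0.0111 topmid [0.43   0.1171] [0.4297 0.1175] topsize [0.0188 0.0191]
t 2.4 tcp [0.428  0.1199 0.2724] w 94.4 F [-0.4 -0.   0. ] -> shift [ -3.5  -0.5 103.4] turn [ 0.   -0.    0.08]
```

View pics/w_blue1.png

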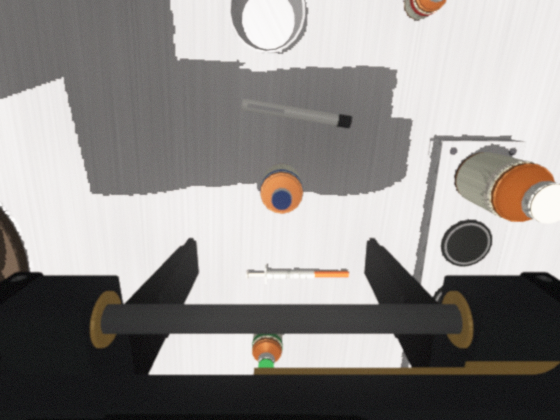

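Emit:
jog_arm([
  [-3, 1, 50, 0, 0, 0],
  [-3, 1, 95, 0, 0, 0],
  [-3, 1, 130, 0, 0, 0],
  [-3, 1, 155, 0, 0, 0],
  [-3, 1, 172, 0, 0, 0],
  [-3, 1, 183, 0, 0, 0],
  [-3, 1, 183, 0, 0, 0],
  [-3, 1, 183, 0, 0, 0],
], grip=75)

```text
t: 3.2
tcp_pos: [0.4297, 0.1166, 0.0897]
orientation: [0.0, 0.686, 0.728, 0.0]
wrist_force: [-0.3, -0.1, -0.8]
width: 0.075
```

Emit:
jog_arm([
  [0, 0, 0, 0, 0, 0],
  [0, 0, 0, 0, 0, 0],
  [0, 0, 0, 0, 0, 0],
  [0, 0, 0, 0, 0, 0],
  [0, 0, 0, 0, 0, 0],
], grip=36, newtons=12)

```text
t: 3.7
tcp_pos: [0.4297, 0.116, 0.0894]
orientation: [0.0, 0.686, 0.727, 0.0]
wrist_force: [-0.8, -0.5, 4.6]
width: 0.043
```

Emit:
jog_arm([
  [0, 0, -10, 0, 0, 0],
  [0, 0, -35, 0, 0, 0],
  [0, 0, -80, 0, 0, 0],
  [0, 0, -130, 0, 0, 0],
  [-50, 20, -165, 0, 0, 0],
  [-92, 60, -165, 0, 0, 0],
  [-125, 100, -165, 0, 0, 0],
  [-135, 145, -165, 0, 0, 0],
])

```text
t: 4.5
tcp_pos: [0.5682, -0.0079, 0.2558]
orientation: [0.0, 0.687, 0.727, 0.0]
wrist_force: [0.7, -0.2, -0.5]
width: 0.043
```

Emit:
jog_arm([
  [-10, 45, 0, 0, 0, 0],
  [-10, 65, 0, 0, 0, 0],
  [-10, 65, 0, 0, 0, 0],
  [-10, 65, 0, 0, 0, 0],
])

```text
t: 4.9
tcp_pos: [0.6325, -0.0115, 0.254]
orientation: [-0.001, 0.686, 0.727, -0.0]
wrist_force: [-0.4, 0.5, -0.7]
width: 0.0426
```

```bash
cat >> wl.py <<'E'
def pads(tag):
    K,C=cam("wrist"); p,d=bot.read_camera("wrist"); cv2.imwrite(f"pics/w_{tag}.png",p)
    for m in bot.silhouettes("wrist","pad_a")[:6]:
        if m["conf"]<.3: continue
        M=m["mask"].astype(np.uint8); cs,_=cv2.findContours(M,cv2.RETR_EXTERNAL,cv2.CHAIN_APPROX_NONE); c=max(cs,key=cv2.contourArea)
        if len(c)<6: continue
        e=cv2.fitEllipse(c)
        ys,xs=np.nonzero(M); dd=d[ys,xs]; ok=dd>0; P=unproj(K,C,xs[ok],ys[ok],dd[ok])
        z=np.median(P[:,2]); o,r=ray(K,C,e[0]); Q=o+r*((z-o[2])/r[2])
        hull=cv2.convexHull(c)[:,0,:]; HP=[]
        for q in hull:
            o,r=ray(K,C,q); HP.append((o+r*((z-o[2])/r[2]))[:2])
        cc,rr=cv2.minEnclosingCircle(np.array(HP,np.float32)*1000)
        print("pad",round(m["conf"],2),np.round(m["pixel"],1),M.sum(),"z",z.round(4),"ell",np.round(Q,4),"circ",np.round(cc,1),round(rr,1))
    return K,C,p,d
E
python3 - <<'E'
from wl import *
pads("pad1"); go([.637,.064,.20])
E
```

```text
pad 0.67 [286.9 187.7] 2424 z 0.0339 ell [ 0.6394 -0.007   0.0339] circ [639.4  -7.7] 27.9
pad 0.65 [290.6 112.9] 2989 z 0.0339 ell [0.6359 0.0673 0.0339] circ [636.   66.4] 28.2
t 5.0 tcp [ 0.6321 -0.0114  0.2544] w 42.7 F [ 0.2  0.2 -1.2] -> shift [75.   9.3 54.4] turn [-0.01 -0.    0.07]
```

View pics/w_pad1.png

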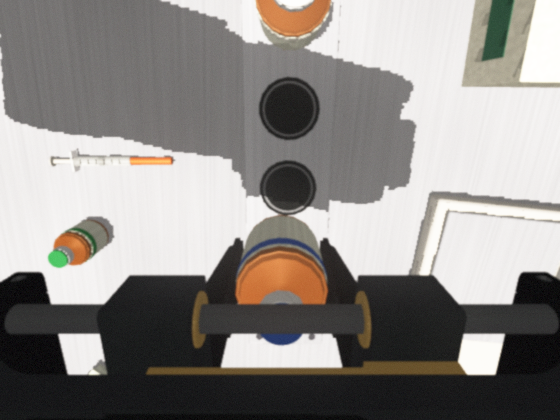

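```bash
python3 - <<'E'
from wl import *
# ellipse centres of pads in scene & side saved masks, projected to z=.033
for n in ["scene","side"]:
    K,C=cam(n)
    for k in range(4):
        M=np.load(f"m_{n}_pad_a_{k}.npz")["M"].astype(np.uint8); c=max(cv2.findContours(M,0,1)[0],key=cv2.contourArea)
        hull=cv2.convexHull(c)[:,0,:]; HP=[]
        for q in hull:
            o,r=ray(K,C,q+0.0); HP.append((o+r*((.033-o[2])/r[2]))[:2])
        cc,rr=cv2.minEnclosingCircle(np.array(HP,np.float32)*1000); print(n,np.round(cc,1),round(rr,1),np.round((np.min(HP,0)+np.max(HP,0))*500,1))
E
```

```text
scene [ 646.7 -158.8] 29.9 [ 647.1 -157.8]
scene [635.   64.6] 29.1 [635.7  65.2]
scene [639.   -9.4] 28.4 [639.8  -9. ]
scene [642.5 -83.6] 28.9 [642.5 -83.5]
side [642.9 -85.3] 29.7 [642.4 -85.3]
side [ 645.8 -159. ] 27.6 [ 645.9 -159.2]
side [639.8 -10.6] 26.9 [638.9 -10.7]
side [635.5  66.6] 32.0 [635.   66.7]
```

Emit:
jog_arm([
  [38, 4, 0, 0, 0, 0],
  [76, 8, 0, 0, 0, 0],
  [76, 8, 30, 0, 0, 0],
  [76, 8, 70, 0, 0, 0],
  [76, 8, 100, 0, 0, 0],
  [76, 8, 110, 0, 0, 0],
  [76, 8, 115, 0, 0, 0],
  [76, 8, 115, 0, 0, 0],
])

```text
t: 5.8
tcp_pos: [0.6369, 0.0647, 0.14]
orientation: [0.0, 0.686, 0.727, 0.0]
wrist_force: [0.2, 0.5, -0.0]
width: 0.0429
```

```bash
python3 - <<'E'
from wl import *
go([.6356,.0652,.1225]); print(bot.sense()["wrist_force"])
p,d=bot.read_camera("side"); cv2.imwrite("pics/side1.png",p[120:320,180:430].repeat(3,0).repeat(3,1))
E
```

```text
t 5.8 tcp [0.6369 0.0647 0.14  ] w 42.9 F [ 0.2  0.5 -0. ] -> shift [ 0.6 -1.3 17.5] turn [ 0.01 -0.    0.06]
[ 0.15800046  0.45933175 -0.0140049 ]
```

View pics/side1.png

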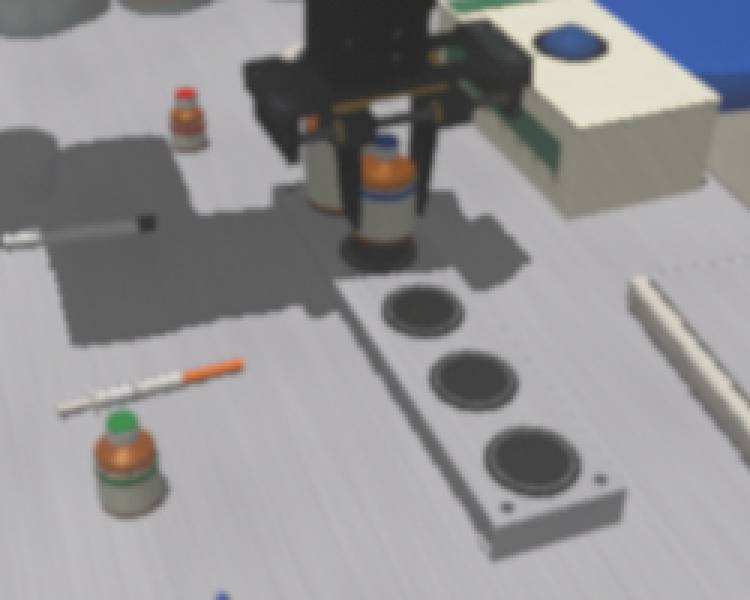

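The blue vial hangs above its pad, clear of the big vial. I'm lowering it.

Emit:
jog_arm([
  [0.5, -1.3, 6, 0, 0, 0],
  [0.5, -1.3, 11, 0, 0, 0],
  [0.5, -1.3, 14, 0, 0, 0],
  [0.5, -1.3, 15.5, 0, 0, 0],
  [0.5, -1.3, 16.5, 0, 0, 0],
  [0.5, -1.3, 17.2, 0, 0, 0],
  [0.5, -1.3, 17.2, 0, 0, 0],
])

```text
t: 6.55
tcp_pos: [0.6354, 0.0651, 0.1225]
orientation: [0.0, 0.686, 0.727, 0.0]
wrist_force: [-1.8, -0.7, 4.5]
width: 0.0428
```

Emit:
jog_arm([
  [0, 0, 0, 0, 0, 0],
  [0, 0, 0, 0, 0, 0],
  [0, 0, 0, 0, 0, 0],
  [0, 0, -5, 0, 0, 0],
  [0, 0, -25, 0, 0, 0],
  [0, 0, -65, 0, 0, 0],
  [0, 0, -110, 0, 0, 0],
  [0, 0, -130, 0, 0, 0],
], grip=62)

```text
t: 7.35
tcp_pos: [0.6361, 0.0651, 0.2563]
orientation: [0.002, 0.686, 0.727, 0.002]
wrist_force: [-0.5, -0.2, -0.3]
width: 0.0616
```

```bash
python3 - <<'E'
from wl import *
go([.4222,-.083,.25]); 
for n in ["side","scene"]:
    p,d=bot.read_camera(n); cv2.imwrite(f"pics/{n}2.png",p)
E
```

```text
t 7.35 tcp [0.6361 0.0651 0.2563] w 61.6 F [-0.5 -0.2 -0.3] -> shift [-135.5 -222.2    5.2] turn [0.06 0.   0.06]
```

View pics/side2.png

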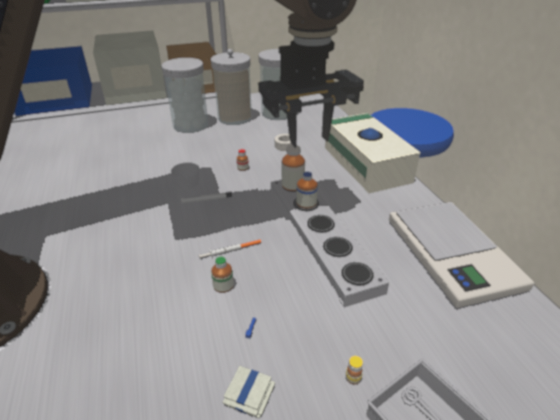

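The blue vial stands at (307,190) on its pad. Next is the green one.

Emit:
jog_arm([
  [-136, -222, 0, 0, 0, 0.06],
  [-136, -222, 0, 0, 0, 0.06],
  [-136, -222, 0, 0, 0, 0.06],
  [-136, -222, 0, 0, 0, 0.06],
  [-136, -222, 0, 0, 0, 0.06],
  [-136, -222, 0, 0, 0, 0.06],
  [-136, -222, 0, 0, 0, 0.06],
  [-136, -222, 0, 0, 0, 0.06],
], grip=70)

```text
t: 8.25
tcp_pos: [0.4225, -0.0835, 0.2517]
orientation: [0.0, 0.688, 0.725, 0.0]
wrist_force: [0.9, 0.1, -0.2]
width: 0.0701
```

```bash
python3 - <<'E'
from wl import *
look("vial_30_mid","green1"); go([.4225,-.083,.086])
E
```

```text
vial_30_mid 0.56 [279.2 189.1] 1413 ztop 0.0634 zlow 0.0014 topmid [ 0.4238 -0.0825] [ 0.4234 -0.0822] topsize [0.019  0.0189]
t 8.35 tcp [ 0.4227 -0.083   0.2516] w 69.9 F [-0.5  0.7 -0.3] -> shift [  0.   -0.2 165.6] turn [ 0.   -0.    0.02]
```

Emit:
jog_arm([
  [0, 0.3, 50, 0, 0, 0],
  [0, 0.3, 95, 0, 0, 0],
  [0, 0.3, 130, 0, 0, 0],
  [0, 0.3, 150, 0, 0, 0],
  [0, 0.3, 160, 0, 0, 0],
  [0, 0.3, 166, 0, 0, 0],
  [0, 0.3, 166, 0, 0, 0],
  [0, 0.3, 166, 0, 0, 0],
], grip=65)

```text
t: 9.15
tcp_pos: [0.4224, -0.0835, 0.0865]
orientation: [0.001, 0.688, 0.726, 0.0]
wrist_force: [-0.2, 0.1, 0.2]
width: 0.0645
```

Emit:
jog_arm([
  [0, 0, 0, 0, 0, 0],
  [0, 0, 0, 0, 0, 0],
  [0, 0, 0, 0, 0, 0],
  [0, 0, 0, 0, 0, 0],
  [0, 0, 0, 0, 0, 0],
], grip=30, newtons=12)

```text
t: 9.65
tcp_pos: [0.4221, -0.0835, 0.0861]
orientation: [0.0, 0.688, 0.725, 0.0]
wrist_force: [-0.5, 0.2, 5.2]
width: 0.0368
```

```bash
python3 - <<'E'
from wl import *
go([.6393,-.0095,.17])
E
```

```text
t 9.65 tcp [ 0.4221 -0.0835  0.0861] w 36.8 F [-0.5  0.2  5.2] -> shift [ 62.5 220.9 -83.8] turn [0. 0. 0.]
```

Emit:
jog_arm([
  [0, 0, -10, 0, 0, 0],
  [0, 0, -35, 0, 0, 0],
  [0, 0, -80, 0, 0, 0],
  [0, 0, -125, 0, 0, 0],
  [10, 40, -130, 0, 0, 0],
  [22, 85, -130, 0, 0, 0],
  [35, 130, -130, 0, 0, 0],
  [48, 175, -130, 0, 0, 0],
])

```text
t: 10.45
tcp_pos: [0.5955, -0.0255, 0.217]
orientation: [0.0, 0.688, 0.725, 0.0]
wrist_force: [-0.2, -1.0, 0.7]
width: 0.0369
```

Emit:
jog_arm([
  [12, 40, 0, 0, 0, 0],
  [14.5, 46, 0, 0, 0, 0],
  [14.5, 46, 20, 0, 0, 0],
  [14.5, 46, 50, 0, 0, 0],
  [14.5, 46, 70, 0, 0, 0],
  [14.5, 46, 80, 0, 0, 0],
  [14.5, 46, 85, 0, 0, 0],
  [14.5, 46, 85, 0, 0, 0],
])

```text
t: 11.25
tcp_pos: [0.6393, -0.0096, 0.1312]
orientation: [-0.0, 0.688, 0.725, -0.0]
wrist_force: [0.2, 0.6, -0.8]
width: 0.0369
```

```bash
python3 - <<'E'
from wl import *
go([.6393,-.0095,.1192])
E
```

```text
t 11.25 tcp [ 0.6393 -0.0096  0.1312] w 36.9 F [ 0.2  0.6 -0.8] -> shift [ 0.1  0.1 12. ] turn [-0. -0.  0.]
```

Emit:
jog_arm([
  [0, 0, 5, 0, 0, 0],
  [0, 0, 8, 0, 0, 0],
  [0, 0, 10, 0, 0, 0],
  [0, 0, 11, 0, 0, 0],
  [0, 0, 11.8, 0, 0, 0],
  [0, 0, 12, 0, 0, 0],
  [0, 0, 12, 0, 0, 0],
])

```text
t: 11.95
tcp_pos: [0.6394, -0.0094, 0.1191]
orientation: [0.0, 0.688, 0.726, 0.0]
wrist_force: [-0.8, -0.6, 2.3]
width: 0.0373
```

Emit:
jog_arm([
  [0, 0, 0, 0, 0, 0],
  [0, 0, 0, 0, 0, 0],
  [0, 0, 0, 0, 0, 0],
  [0, 0, -5, 0, 0, 0],
  [0, 0, -25, 0, 0, 0],
  [0, 0, -65, 0, 0, 0],
  [0, 0, -110, 0, 0, 0],
  [0, 0, -150, 0, 0, 0],
], grip=56)

```text
t: 12.75
tcp_pos: [0.6392, -0.0094, 0.2713]
orientation: [0.0, 0.688, 0.725, 0.0]
wrist_force: [-0.2, -0.8, -0.5]
width: 0.0559
```

```bash
python3 - <<'E'
from wl import *
go([.5517,.3025,.25]); 
for n in ["side"]:
    p,d=bot.read_camera(n); cv2.imwrite(f"pics/{n}3.png",p)
E
```

```text
t 12.75 tcp [ 0.6392 -0.0094  0.2713] w 55.9 F [-0.2 -0.8 -0.5] -> shift [316.1 -71.   21.2] turn [0.01 0.   0.  ]
```

View pics/side3.png

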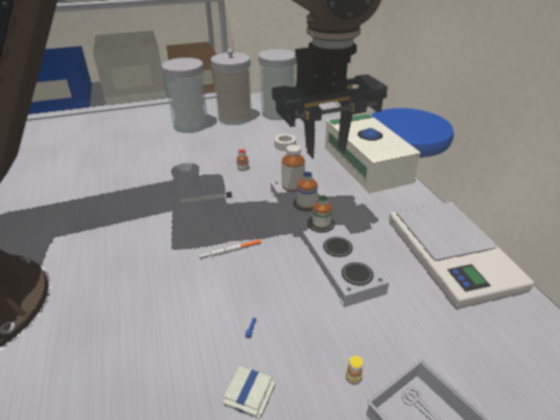

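Green stands at (321,213). Red is next.

Emit:
jog_arm([
  [316, -71, 0, 0, 0, 0],
  [316, -71, 0, 0, 0, 0],
  [316, -71, 0, 0, 0, 0],
  [316, -71, 0, 0, 0, 0],
  [316, -71, 0, 0, 0, 0],
  [316, -71, 0, 0, 0, 0],
  [316, -71, 0, 0, 0, 0],
  [316, -71, 20, 0, 0, 0],
])

```text
t: 13.6
tcp_pos: [0.5512, 0.3059, 0.2509]
orientation: [0.001, 0.687, 0.727, 0.002]
wrist_force: [0.9, -0.1, -0.0]
width: 0.056
```

Emit:
jog_arm([
  [0, 0, 10, 0, 0, 0],
  [0, 0, 10, 0, 0, 0],
])

```text
t: 13.8
tcp_pos: [0.5515, 0.3019, 0.2375]
orientation: [-0.001, 0.688, 0.725, -0.001]
wrist_force: [0.1, 0.0, 0.0]
width: 0.0559
```

```bash
python3 - <<'E'
from wl import *
look("vial_20_mid","red1"); go([.5517,.3025,.082])
E
```

```text
vial_20_mid 0.9 [280.  188.8] 937 ztop 0.0526 zlow 0.0093 topmid [0.5526 0.3038] [0.5527 0.304 ] topsize [0.0196 0.0191]
t 13.9 tcp [0.5522 0.3018 0.2391] w 55.7 F [-0.5  0.5  0.3] -> shift [  0.7  -0.5 157.1] turn [-0.   -0.   -0.01]
```

View pics/w_red1.png

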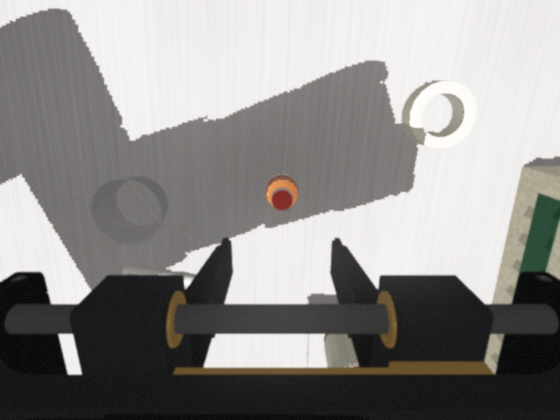

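Emit:
jog_arm([
  [1.2, 0, 50, 0, 0, 0],
  [1.2, 0, 95, 0, 0, 0],
  [1.2, 0, 125, 0, 0, 0],
  [1.2, 0, 142, 0, 0, 0],
  [1.2, 0, 151, 0, 0, 0],
  [1.2, 0, 156.5, 0, 0, 0],
  [1.2, 0, 156.5, 0, 0, 0],
  [1.2, 0, 156.5, 0, 0, 0],
])

```text
t: 14.7
tcp_pos: [0.5522, 0.3036, 0.0835]
orientation: [0.0, 0.688, 0.725, 0.001]
wrist_force: [0.5, 0.5, 0.2]
width: 0.0561
```

Emit:
jog_arm([
  [0, 0, 0, 0, 0, 0],
  [0, 0, 0, 0, 0, 0],
  [0, 0, 0, 0, 0, 0],
  [0, 0, 0, 0, 0, 0],
  [0, 0, 0, 0, 0, 0],
], grip=24, newtons=10)

```text
t: 15.2
tcp_pos: [0.5518, 0.3036, 0.0826]
orientation: [0.0, 0.688, 0.725, 0.0]
wrist_force: [-0.6, 0.1, 3.1]
width: 0.0296
```

```bash
python3 - <<'E'
from wl import *
go([.6428,-.0845,.25])
E
```

```text
t 15.2 tcp [0.5518 0.3036 0.0826] w 29.6 F [-0.6  0.1  3.1] -> shift [-392.3   70.5 -167.5] turn [ 0. -0.  0.]
```

Emit:
jog_arm([
  [0, 0, -10, 0, 0, 0],
  [0, 0, -40, 0, 0, 0],
  [0, 0, -85, 0, 0, 0],
  [0, 0, -135, 0, 0, 0],
  [0, 0, -175, 0, 0, 0],
  [-45, 8, -185, 0, 0, 0],
  [-94, 17, -185, 0, 0, 0],
  [-143, 26, -185, 0, 0, 0],
])

```text
t: 16.0
tcp_pos: [0.5851, 0.1609, 0.2688]
orientation: [0.001, 0.688, 0.726, 0.001]
wrist_force: [1.0, 0.3, -0.7]
width: 0.0296
```

Emit:
jog_arm([
  [-249, 44, 0, 0, 0, 0],
  [-249, 44, 0, 0, 0, 0],
  [-249, 44, 0, 0, 0, 0],
  [-249, 44, 0, 0, 0, 0],
  [-249, 44, 0, 0, 0, 0],
  [-249, 44, 0, 0, 0, 0],
  [-249, 44, 30, 0, 0, 0],
  [-249, 44, 60, 0, 0, 0],
])

```text
t: 16.8
tcp_pos: [0.6423, -0.0844, 0.2078]
orientation: [0.001, 0.689, 0.725, 0.001]
wrist_force: [0.4, -0.2, -0.9]
width: 0.0303
```

```bash
python3 - <<'E'
from wl import *
go([.6428,-.0845,.1156])
E
```

```text
t 16.8 tcp [ 0.6423 -0.0844  0.2078] w 30.3 F [ 0.4 -0.2 -0.9] -> shift [-0.1  0.3 92.2] turn [ 0.02  0.   -0.01]
```

Emit:
jog_arm([
  [0, 0.3, 30, 0, 0, 0],
  [0, 0.3, 55, 0, 0, 0],
  [0, 0.3, 72, 0, 0, 0],
  [0, 0.3, 80, 0, 0, 0],
  [0, 0.3, 80, 0, 0, 0],
])

```text
t: 17.3
tcp_pos: [0.6424, -0.0837, 0.1269]
orientation: [-0.001, 0.688, 0.726, -0.0]
wrist_force: [1.0, -0.4, -0.2]
width: 0.0296
```

```bash
python3 - <<'E'
from wl import *
go([.6428,-.0845,.1156])
E
```

```text
t 17.3 tcp [ 0.6424 -0.0837  0.1269] w 29.6 F [ 1.  -0.4 -0.2] -> shift [-0.8  0.4 11.3] turn [-0.01 -0.01  0.01]
```

Emit:
jog_arm([
  [-0.5, 0.3, 5, 0, 0, 0],
  [-0.5, 0.3, 8, 0, 0, 0],
  [-0.5, 0.3, 10, 0, 0, 0],
  [-0.5, 0.3, 11, 0, 0, 0],
  [-0.5, 0.3, 11.6, 0, 0, 0],
  [-0.5, 0.3, 11.6, 0, 0, 0],
  [-0.5, 0.3, 11.6, 0, 0, 0],
])

```text
t: 18.0
tcp_pos: [0.643, -0.0847, 0.1159]
orientation: [0.0, 0.688, 0.725, 0.0]
wrist_force: [0.7, 0.3, 0.1]
width: 0.0296
```

Emit:
jog_arm([
  [0, 0, 0, 0, 0, 0],
  [0, 0, 0, 0, 0, 0],
  [0, 0, 0, 0, 0, 0],
  [0, 0, -5, 0, 0, 0],
  [0, 0, -25, 0, 0, 0],
  [0, 0, -65, 0, 0, 0],
  [0, 0, -110, 0, 0, 0],
  [0, 0, -150, 0, 0, 0],
], grip=48)

```text
t: 18.8
tcp_pos: [0.6429, -0.0846, 0.2682]
orientation: [0.0, 0.688, 0.726, 0.0]
wrist_force: [0.2, -0.8, -0.7]
width: 0.0479
```

```bash
python3 - <<'E'
from wl import *
go([.5635,-.319,.23]); 
for n in ["side"]:
    p,d=bot.read_camera(n); cv2.imwrite(f"pics/{n}4.png",p)
E
```

```text
t 18.8 tcp [ 0.6429 -0.0846  0.2682] w 47.9 F [ 0.2 -0.8 -0.7] -> shift [-229.9  -91.6   38.2] turn [0.01 0.   0.  ]
```

View pics/side4.png

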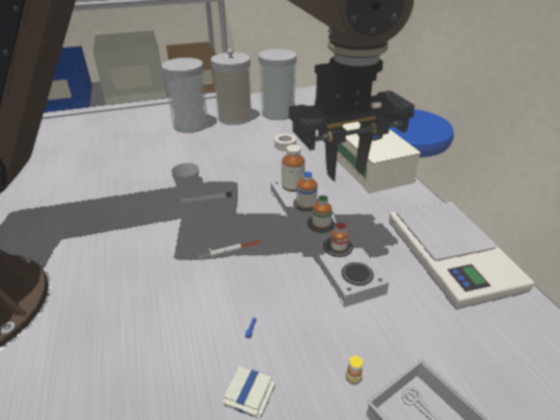

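Red stands at (340,238), upright. Yellow is next, at (355,370).

Emit:
jog_arm([
  [-230, -92, 0, 0, 0, 0],
  [-230, -92, 0, 0, 0, 0],
  [-230, -92, 20, 0, 0, 0],
  [-230, -92, 38, 0, 0, 0],
  [-230, -92, 38, 0, 0, 0],
  [-230, -92, 38, 0, 0, 0],
  [-230, -92, 38, 0, 0, 0],
  [-230, -92, 38, 0, 0, 0],
], grip=38)

```text
t: 19.65
tcp_pos: [0.5636, -0.3185, 0.2282]
orientation: [0.0, 0.688, 0.726, 0.0]
wrist_force: [0.2, 0.9, -0.4]
width: 0.0376
```

```bash
python3 - <<'E'
from wl import *
look("vial_5_mid","yel1"); go([.5635,-.319,.081])
E
```

```text
vial_5_mid 0.91 [281.6 194.9] 588 ztop 0.0417 zlow 0.0019 topmid [ 0.5649 -0.3174] [ 0.5648 -0.3174] topsize [0.019  0.0166]
t 19.75 tcp [ 0.5639 -0.318   0.2284] w 37.5 F [-0.4  1.1 -0.5] -> shift [ -1.   -0.5 147.4] turn [0.01 0.   0.02]
```

View pics/w_yel1.png

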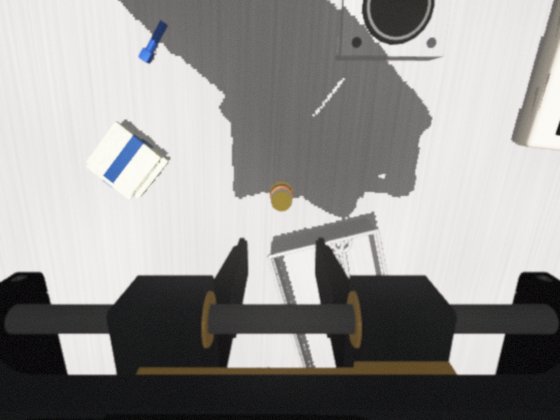

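Yellow is at (281,196), and the tray's corner at about (272,255) to (375,215) is close. I'll check finger clearance before descending.

```bash
python3 - <<'E'
from wl import *
c=np.array([.564,-.3185]); a=np.radians(3.2)
for n in ["scene","side","wrist"]:
    K,C=cam(n); p,d=bot.read_camera(n); ys,xs=np.nonzero(d>0); P=unproj(K,C,xs,ys,d[ys,xs]); P=P[(P[:,2]>.008)&(P[:,2]<.06)]
    q=P[:,:2]-c; u=q@[np.cos(a),np.sin(a)]; v=q@[-np.sin(a),np.cos(a)]
    r=np.hypot(u,v); m=(r>.016)&(r<.07)
    print(n,"jaw-dir u bins -> max v of obstacles below")
    for k in range(-60,61,10):
        s=m&(u*1000>=k)&(u*1000<k+10)
        if s.sum()>2: print(k,s.sum(),np.round(np.percentile(v[s],[3,97])*1000,1),np.round(P[s,2].max()*1000))
E
```

```text
scene jaw-dir u bins -> max v of obstacles below
-20 18 [-66.  -55.1] 38.0
-10 111 [-69.1 -52.9] 39.0
0 10 [-52.5 -48.7] 38.0
10 12 [-49.8 -45.8] 40.0
20 8 [-48.3 -43.9] 39.0
30 11 [-45.2 -40.6] 39.0
40 14 [-52.5 -38.5] 39.0
50 8 [-45.4 -35.6] 39.0
side jaw-dir u bins -> max v of obstacles below
-20 81 [-67.  -55.2] 40.0
-10 87 [-68.8 -53. ] 40.0
0 72 [-54.4 -50.8] 40.0
10 71 [-52.1 -47.3] 39.0
20 69 [-49.3 -45.2] 39.0
30 67 [-47.  -42.3] 40.0
40 72 [-50.7 -40.8] 40.0
50 50 [-41.8 -37.6] 39.0
wrist jaw-dir u bins -> max v of obstacles below
-20 26 [-64.5 -53.9] 39.0
-10 243 [-68.5 -51.3] 40.0
0 159 [-52.9 -48.8] 40.0
10 161 [-49.8 -46.1] 39.0
20 165 [-47.8 -43.5] 40.0
30 105 [-45.2 -41.1] 39.0
40 152 [-42.  -38.4] 40.0
50 162 [-39.8 -35.9] 40.0
```

Clearance is at least 30 mm, so I'm descending.

Emit:
jog_arm([
  [-0.5, 0, 45, 0, 0, 0],
  [-0.5, 0, 85, 0, 0, 0],
  [-0.5, 0, 115, 0, 0, 0],
  [-0.5, 0, 132, 0, 0, 0],
  [-0.5, 0, 142, 0, 0, 0],
  [-0.5, 0, 147, 0, 0, 0],
  [-0.5, 0, 147, 0, 0, 0],
  [-0.5, 0, 147, 0, 0, 0],
])

```text
t: 20.7
tcp_pos: [0.5636, -0.3198, 0.0817]
orientation: [0.001, 0.688, 0.726, 0.0]
wrist_force: [-0.5, 0.2, 0.2]
width: 0.0379
```

Emit:
jog_arm([
  [0, 0, 0, 0, 0, 0],
  [0, 0, 0, 0, 0, 0],
  [0, 0, 0, 0, 0, 0],
  [0, 0, 0, 0, 0, 0],
  [0, 0, 0, 0, 0, 0],
], grip=17, newtons=8)

```text
t: 21.2
tcp_pos: [0.5634, -0.3198, 0.0813]
orientation: [0.0, 0.688, 0.725, 0.0]
wrist_force: [-1.0, 0.3, 6.3]
width: 0.0218
```

```bash
python3 - <<'E'
from wl import *
go([.6463,-.1592,.20])
E
```

```text
t 21.2 tcp [ 0.5634 -0.3198  0.0813] w 21.8 F [-1.   0.3  6.3] -> shift [ 156.    91.4 -118.7] turn [0.01 0.   0.  ]
```

Emit:
jog_arm([
  [0, 0, -8, 0, 0, 0],
  [0, 0, -30, 0, 0, 0],
  [0, 0, -70, 0, 0, 0],
  [0, 0, -115, 0, 0, 0],
  [38, 22, -125, 0, 0, 0],
  [76, 45, -125, 0, 0, 0],
  [115, 68, -125, 0, 0, 0],
  [155, 91.4, -125, 0, 0, 0],
])

```text
t: 22.0
tcp_pos: [0.6468, -0.1587, 0.2064]
orientation: [0.0, 0.688, 0.725, 0.0]
wrist_force: [1.1, -1.0, -0.4]
width: 0.0217
```

Emit:
jog_arm([
  [0, 0, 0, 0, 0, 0],
  [0, 0, 25, 0, 0, 0],
  [0, 0, 55, 0, 0, 0],
  [0, 0, 72, 0, 0, 0],
  [0, 0, 80, 0, 0, 0],
  [0, 0, 80, 0, 0, 0],
])

```text
t: 22.6
tcp_pos: [0.646, -0.1604, 0.1251]
orientation: [-0.001, 0.688, 0.725, -0.0]
wrist_force: [-0.5, 0.5, -0.1]
width: 0.0214
```

```bash
python3 - <<'E'
from wl import *
go([.6463,-.160,.1142])
p,d=bot.read_camera("side"); cv2.imwrite("pics/side5.png",p[120:320,180:430].repeat(3,0).repeat(3,1))
E
```

```text
t 22.6 tcp [ 0.646  -0.1604  0.1251] w 21.4 F [-0.5  0.5 -0.1] -> shift [ 0.4  0.4 10.9] turn [-0.02 -0.01  0.  ]
```

View pics/side5.png

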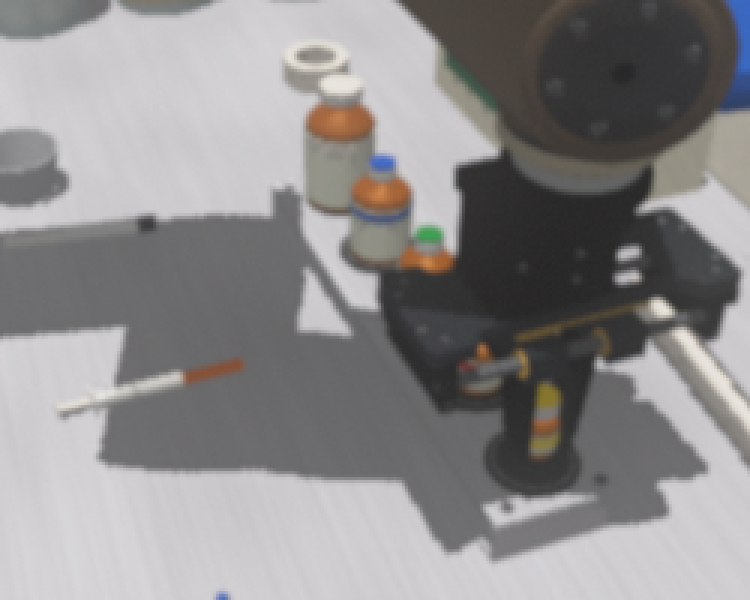

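The yellow vial is held upright over the last pad, at about (540,450) in the crop. I'm lowering it.

Emit:
jog_arm([
  [0.4, 0.3, 5, 0, 0, 0],
  [0.4, 0.3, 8, 0, 0, 0],
  [0.4, 0.3, 9.7, 0, 0, 0],
  [0.4, 0.3, 10.5, 0, 0, 0],
  [0.4, 0.3, 11.1, 0, 0, 0],
  [0.4, 0.3, 11.1, 0, 0, 0],
  [0.4, 0.3, 11.1, 0, 0, 0],
])

```text
t: 23.35
tcp_pos: [0.6466, -0.1597, 0.1147]
orientation: [0.0, 0.688, 0.725, 0.0]
wrist_force: [-0.3, -0.4, -0.3]
width: 0.0217
```

Emit:
jog_arm([
  [0, 0, 0, 0, 0, 0],
  [0, 0, 0, 0, 0, 0],
  [0, 0, 0, 0, 0, 0],
  [0, 0, -5, 0, 0, 0],
  [0, 0, -25, 0, 0, 0],
  [0, 0, -65, 0, 0, 0],
  [0, 0, -110, 0, 0, 0],
  [0, 0, -150, 0, 0, 0],
], grip=42)

```text
t: 24.15
tcp_pos: [0.6465, -0.1596, 0.2672]
orientation: [0.0, 0.688, 0.725, 0.0]
wrist_force: [0.6, 0.3, 0.0]
width: 0.0418
```

Emit:
jog_arm([
  [-100, 0, -50, 0, 0, 0],
  [-100, 0, -50, 0, 0, 0],
  [-100, 0, -50, 0, 0, 0],
  [-100, 0, -50, 0, 0, 0],
  [-100, 0, -50, 0, 0, 0],
])

```text
t: 24.65
tcp_pos: [0.6516, -0.2587, 0.3138]
orientation: [-0.001, 0.688, 0.725, -0.0]
wrist_force: [0.8, 1.4, -0.5]
width: 0.0418
```

```bash
python3 - <<'E'
from wl import *
for n in ["side","scene","wrist"]:
    K,C=cam(n); p,d=bot.read_camera(n); cv2.imwrite(f"pics/{n}6.png",p)
    for name in V:
        for m in bot.silhouettes(n,name)[:1]:
            ys,xs=np.nonzero(m["mask"]); dd=d[ys,xs]; ok=dd>0; P=unproj(K,C,xs[ok],ys[ok],dd[ok])
            rad,hb,H=V[name]; B=P[(P[:,2]>.033+.006)&(P[:,2]<.033+hb-.004)]; zt=np.percentile(P[:,2],97)
            if len(B)>8:
                v=C[:2,3]-np.median(B[:,:2],0); v/=np.linalg.norm(v)
                s=least_squares(lambda c:np.hypot(*(B[:,:2]-c).T)-rad,np.median(B[:,:2],0)-v*rad,loss="soft_l1",f_scale=.002)
                print(n,name,round(m["conf"],2),"axis",np.round(s.x,4),"res",np.sqrt((s.fun**2).mean()).round(4),len(B),"ztop",zt.round(4))
E
```

```text
side vial_50_mid 0.87 axis [0.6358 0.0652] res 0.0065 342 ztop 0.1066
side vial_30_mid 0.62 axis [ 0.6395 -0.0095] res 0.0009 244 ztop 0.0959
side vial_20_mid 0.77 axis [ 0.6432 -0.0859] res 0.0009 151 ztop 0.0851
side vial_5_mid 0.64 axis [ 0.6466 -0.1596] res 0.0007 77 ztop 0.0747
side vial_100_mid 0.63 axis [0.6316 0.1408] res 0.0011 366 ztop 0.1286
scene vial_50_mid 0.89 axis [0.6346 0.0655] res 0.0009 453 ztop 0.106
scene vial_30_mid 0.84 axis [ 0.6386 -0.009 ] res 0.0009 316 ztop 0.095
scene vial_20_mid 0.82 axis [ 0.6425 -0.0855] res 0.0008 185 ztop 0.0845
scene vial_5_mid 0.63 axis [ 0.6462 -0.1588] res 0.0009 81 ztop 0.0739
scene vial_100_mid 0.79 axis [0.6302 0.1412] res 0.0009 683 ztop 0.1279
wrist vial_20_mid 0.67 axis [ 0.6445 -0.0856] res 0.0003 169 ztop 0.0849
wrist vial_5_mid 0.66 axis [ 0.648  -0.1585] res 0.0003 31 ztop 0.075
```

View pics/side6.png

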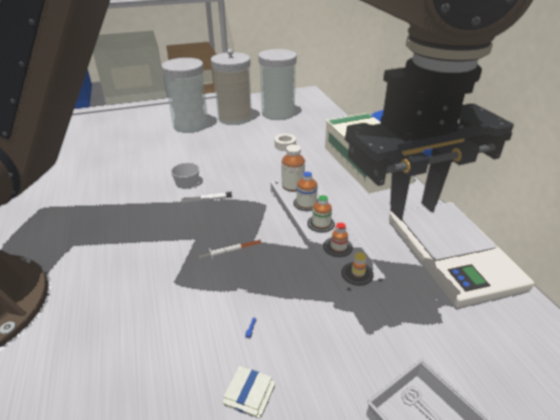

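View pics/wrist6.png

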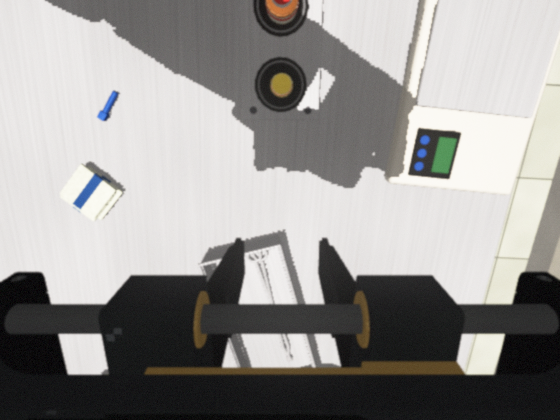

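View pics/scene6.png

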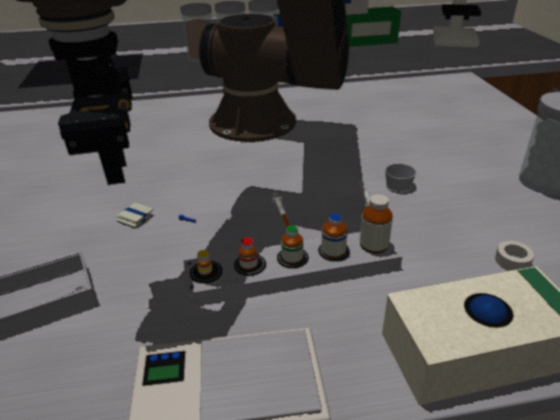

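All five stand upright in order, at (376,225), (334,236), (292,246), (248,255) and (204,266) in the scene view. Each axis is within about 2 mm of its pad centre, and the arm is clear.

Emit:
jog_arm([
  [0, 0, 0, 0, 0, 0],
  [0, 0, 0, 0, 0, 0],
  [0, 0, 0, 0, 0, 0],
])

```text
t: 25.85
tcp_pos: [0.6518, -0.2596, 0.3146]
orientation: [-0.0, 0.688, 0.725, 0.0]
wrist_force: [0.1, -0.2, -0.7]
width: 0.042
```

```bash
python3 - <<'E'
from cell import bot
print(bot.sign_off())
E
```

```text
the job is handed in; nothing more can be done
None
```

The row is finished and handed in at about 26 s of the 109 s. Next to the untouched big vial stand blue (50), green (30), red (20) and yellow (5), one upright on each pad. I lowered each vial onto its pad before opening the jaws.

- **Last checks:** The scene and side cameras put every vial's axis within about 2 mm of its pad centre. The cap heights matched upright vials standing on pads 33 mm up. In the pictures nothing was knocked over and the arm was clear of everything.
- **Disagreements:**
  - The side camera's fit for the blue vial was noisy (6.5 mm residual), but its position agreed with the scene camera.
  - The wrist camera saw only red and yellow at the end, and read them about 1–2 mm off the other two.
  - I measured no clear contact force when setting down red and yellow, so they may have been let go a few tenths of a millimetre above the pad.

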